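# Turn the parts carousel to bring the stepped shaft to the sensor

## Task

Turn the parts carousel by gently pushing the pegs on its rim with the fingers, until the stepped shaft (the part with a thin pin on a round foot) stands squarely in front of the sensor's nose. Leave the disc at rest there, all six parts still standing in their places on it. Never touch or lift the parts themselves, and leave the other things on the bench alone.

Things in the scene. Friction and masses are not known exactly. Their poses are not given: they have to be found in the camera images.
- shaft: The stepped shaft, the part to bring to the front: bare steel, a round foot 40 mm across and 18 mm high with a thin pin 18 mm across rising from its middle, 55 mm tall in all; the tallest of the six parts and the only one with a pin. Loose, about 0.2 kg, standing on the disc 80 mm from its axis. Origin: centre of its underside; its yaw means nothing.
- hub (a point): Carousel's axis at the height of the disc's top (45 mm above the bench), turning with the disc; z up. The black disc is 296 mm across, 15 mm thick, on a fixed round foot. Six loose parts stand on it, 80 mm from the axis, 60 degrees apart, reaching 100 mm above the bench at most. The shaft starts along this point's x axis.
- peg (a point): Top centre of one of six alike upright aluminium pegs fixed near the disc's rim, 135 mm from the axis, 12 mm across, 50 mm tall, tops 95 mm above the bench. This one lies 30 degrees counterclockwise (seen from above) from the hub point's x axis, the others every 60 degrees, midway between the parts. Push one sideways, along the rim, with shut fingers.
- disc (a joint): Turn of the disc (rad), positive counterclockwise seen from above, 0 at the start. It turns either way with no stop within six turns; about 2 N at a peg keeps it turning, and friction stops it within about a degree when a slow push ends.
- sensor: Fixed sensor post on the robot's side of the carousel: plate 70 x 80 mm, blue head 62 x 40 x 40 mm, 98 mm tall, round steel nose 14 mm across at 70 mm height. Origin: centre of its underside. x axis: level, along the nose, straight at the carousel's axis 205 mm away. The nose ends 50 mm out, 7 mm short of the disc; the shaft belongs on this line, 125 mm out (80 mm from the carousel's axis).
- slug_a: Another part standing on the carousel: bare steel plain solid cylinder, 38 mm across, 36 mm tall. Loose, 0.15 to 0.25 kg. Origin: centre of its underside. Not to be touched.
- block: Another part standing on the carousel: bare steel square block, 34 x 34 mm, 32 mm tall. Loose, 0.15 to 0.25 kg. Origin: centre of its underside. Not to be touched.
- slug_b: Another part standing on the carousel: bare steel plain solid cylinder, 38 mm across, 36 mm tall. Loose, 0.15 to 0.25 kg. Origin: centre of its underside. Not to be touched.
- spool: Another part standing on the carousel: bare steel spool with two flanges 40 mm across and a narrower waist, 38 mm tall. Loose, 0.15 to 0.25 kg. Origin: centre of its underside. Not to be touched.
- angle: Another part standing on the carousel: bare steel angle bracket, a plate 36 x 36 mm with an upright wall on one edge, 38 mm tall. Loose, 0.15 to 0.25 kg. Origin: centre of its underside. Not to be touched.
- oiler: Bystander on the bench beside the carousel: white plastic bottle, 52 mm across and 110 mm tall. Loose, to be left alone.
- driver: Bystander on the bench beside the carousel: screwdriver with a black handle, lying flat. Loose, to be left alone.
- mug: Bystander on the bench beside the carousel: white mug, 76 mm across and 85 mm tall. Loose, to be left alone.
- collar: Bystander on the bench beside the carousel: dark steel ring, 60 mm across and 20 mm tall. Loose, to be left alone.
There are look-alikes about, which are no part of the job. What is shaped like the shaft but brown or purple is not meant.

How it is judged:
At the end, for the whole second after the job is handed in: The shaft stands within 8 mm sideways of the line of the sensor's nose, on the sensor's side; the disc is at rest (below 0.03 rad/s); all six parts stand upright (within 0.1 rad) on the disc, 80 mm from its axis to within 12 mm; bystanders within 30 mm of their starts (y of shaft in the frame of sensor between -0.008 and 0.008 m and x of shaft in the frame of sensor between 0.113 and 0.137 m and velocity of joint disc between -0.03 and 0.03 rad/s and angle between each of shaft, slug_a, block, slug_b, spool, angle's own z axis and vertical below 0.1 rad and distance between shaft and hub between 0.068 and 0.092 m and height (world z) of shaft between 0.04 and 0.05 m and distance between slug_a and hub between 0.068 and 0.092 m and height (world z) of slug_a between 0.04 and 0.05 m and distance between block and hub between 0.068 and 0.092 m and height (world z) of block between 0.04 and 0.05 m and distance between slug_b and hub between 0.068 and 0.092 m and height (world z) of slug_b between 0.04 and 0.05 m and distance between spool and hub between 0.068 and 0.092 m and height (world z) of spool between 0.04 and 0.05 m and distance between angle and hub between 0.068 and 0.092 m and height (world z) of angle between 0.04 and 0.05 m and distance of each of oiler, driver, mug, collar from where it was at the start of the episode below 0.03 m); the robot touches nothing.
It fails at once if the robot touches a part standing on the carousel (contact force between any of the arm, the fingers and shaft above 0.5 N or contact force between any of the arm, the fingers and slug_a above 0.5 N or contact force between any of the arm, the fingers and block above 0.5 N or contact force between any of the arm, the fingers and slug_b above 0.5 N or contact force between any of the arm, the fingers and spool above 0.5 N or contact force between any of the arm, the fingers and angle above 0.5 N).
It fails at once if a part is lifted off the disc by more than 10 mm, or falls over or off (height (world z) of any of shaft, slug_a, block, slug_b, spool, angle above 0.055 m or height (world z) of any of shaft, slug_a, block, slug_b, spool, angle below 0.035 m or angle between any of shaft, slug_a, block, slug_b, spool, angle's own z axis and vertical above 0.4 rad).
It fails at once if the disc is spun fast (more than 3 rad/s, half a turn in a second) (velocity of joint disc above 3 rad/s or velocity of joint disc below -3 rad/s).
It fails at once if a bystander on the bench is moved more than 30 mm (distance of any of oiler, driver, mug, collar from where it was at the start of the episode above 0.03 m).
It also fails if it takes over 72 s, if anything falls off the work surface, if the arm or the gripper's body presses on something with over 40 N, if the wrist force passes 120 N, or if a joint passes its speed limit or range.

## Robot

A 6-joint arm with a two-finger parallel gripper is mounted at the origin on the work surface. World frame = base frame: x ahead of the robot, y to its left, z up, the work surface at z = 0. Lengths are in m, angles in rad, forces in N, time in s.
With the tool pointing down it reaches from about 0.35 to 0.8 m from the base axis. Payload 7.3 kg.
Tool frame: the origin (TCP) lies midway between the tips of the shut fingers; the grasp point (between the pads) lies 19 mm behind it; x points along the fingers, y is the direction in which the jaws open and shut, and the axes are right-handed (so a half turn about x gives the same grasp; the last joint's range is limited). The gripper opens to 85 mm and grips with 20 to 120 N. Pads are 22 mm wide; open, the fingers measure 114 mm over their backs; the gripper's body (76 mm by 85 mm) begins 54 mm behind the grasp point. The pads swing forward as they close: fully open they stand 13 mm farther back than shut.
Start: joints at [-1.26, 0.342, 1.524, -0, 1.275, -0.146], TCP at [0.232, -0.471, 0.231] pointing down, gripper open.
Joint ranges: [-2.53, 2.53], [-0.77, 2.02], [0.04, 2.7], [-1, 4.14], [0.28, 2.66], [-3.11, 3.11]. Speed limits (rad/s): [2.57, 2.57, 3.14, 3.14, 3.14, 3.14].

## Interface

Orientations are given as a 3x3 rotation matrix whose columns are the frame's x, y, z axes.
In Python, from cell import state, get_image, job_done gives the robot as it stands.
- The arm moves only by the shell command python3 -m crank 'ROWS'. ROWS is a JSON object of lists of equal length, an entry for each row: "offset": the shift along the tool's x, y, z in m, a list of three; "rotation": the turn, a rotation vector about the tool's x, y, z in rad, a list of three; "gripper": the finger opening in m, from 0 to 0.0854. A call has exactly 10 rows; each row is the pose to reach, as a shift and turn from the pose commanded when the call began, along the tool's axes at that moment; what a row does not reach only later rows make up. A row lasts 1/8 s, in which the tool goes at most 62.5 mm and 10.7 degrees, less where a joint would pass 70% of its speed; a pose out of reach is approached as far as the arm can. A call with a gripper value outside its range is refused whole. The fingers move at their own pace and stop on an object; the grip force is fixed at half the most. Time passes only in rows, so rows that repeat a pose let the fingers close, or fill a call up. It gives the time, the measured TCP pose, the force and the opening at its end, in the units of the state.
- state(): the state, without advancing time (a new reading comes with each control period).
- get_image(name): name is "scene" or "top" or "wrist"; returns a dict with "img" (480x640x3 uint8, blue, green, red), "z_map" (480x640 float32, m along the optical axis (not along the pixel's ray), 0 where there is no reading), "fx", "fy", "cx", "cy" (pixels), "world_to_cam" (4x4, takes a point from world to camera coordinates); the wrist camera has in their place "mount" (4x4, takes a point from camera to tool coordinates, whose origin is the TCP and whose axes are the tool frame's). Camera axes: x right, y down, z forward; pixel columns grow to the right and rows downward; lengths in m; the calibration is good to about 2 mm. The wrist camera is an equidistant fisheye: a pixel r from the principal point sees the ray r / f radians off the axis. A picture is of the moment at which its call begins: read the wrist's pose just before it.
- job_done(): hands the job in, once; it reports no verdict.
The state is a dict: "time_s": time; "joints": joint angles; "qd": joint speeds; "effort": joint torques, N m; "ee_pos": TCP position; "ee_rot": TCP orientation; "ft_force": force on the tool from outside, world axes, zero at the start; "wrist_torque": the same for the moment, N m; "width": finger opening in m.
Only numpy, scipy, OpenCV 4.12 (cv2) and the standard library are available. Lean on these libraries where they do the work, as an engineer would, in place of code of your own. Each camera call takes 0.05 s, during which the arm holds its last target.

## Working session

There is one attempt and no reset: what is moved stays moved. The work goes in short steps, Python scripts to look and compute and a shell command to move; the robot and the scene stay as the last step left them, time stands still between calls to the robot, and variables do not carry over. Pictures are saved under pics/ and viewed, and the job is handed in when it is done.

```bash
mkdir -p pics; ls
python3 - <<'E'
from cell import state,get_image
import cv2,numpy as np
s=state();print(s)
for n in ["scene","top","wrist"]:
    d=get_image(n);cv2.imwrite(f"pics/{n}0.png",d["img"]);np.savez(f"/tmp/{n}0.npz",**d)
    print(n,{k:(np.round(v,4).tolist() if not np.isscalar(v) else v) for k,v in d.items() if k not in("img","z_map")})
E
```

```text
pics
{'time_s': 0.0, 'joints': array([-1.26000900e+00,  3.42707859e-01,  1.52502433e+00, -8.51932717e-06,
        1.27541109e+00, -1.45973577e-01]), 'qd': array([ 0.00118943, -0.00089291, -0.00110932, -0.00089385, -0.00082259,
       -0.00120168]), 'effort': array([ 1.09696575e-04, -4.33677292e+01, -2.46012050e+01, -2.99736230e-04,
        7.78473361e-03, -6.69653764e-05]), 'ee_pos': array([ 0.23145168, -0.47077232,  0.23063113]), 'ee_rot': array([[-4.81956755e-04,  4.41045249e-01, -8.97484739e-01],
       [ 1.47385560e-03, -8.97483555e-01, -4.41045459e-01],
       [-9.99998798e-01, -1.53532775e-03, -2.17488750e-04]]), 'ft_force': array([1.02034364, 0.25301079, 0.27065571]), 'wrist_torque': array([-0.04188949,  0.01808113,  0.0227541 ]), 'width': 0.08558945226220321}
scene {'fx': 446.3743252685775, 'fy': 446.3743252685775, 'cx': 316.86922506988765, 'cy': 234.73407274464472, 'world_to_cam': [[-0.7882, 0.6154, 0.0067, 0.4332], [0.4824, 0.6244, -0.6143, -0.2091], [-0.3822, -0.481, -0.789, 1.2445], [0.0, 0.0, 0.0, 1.0]]}
top {'fx': 525.5531292360129, 'fy': 525.5531292360129, 'cx': 321.8002148319811, 'cy': 242.0064394445446, 'world_to_cam': [[-0.1025, -0.9947, -0.0045, 0.042], [-0.9713, 0.1011, -0.2155, 0.5648], [0.2148, -0.0177, -0.9765, 1.2505], [0.0, 0.0, 0.0, 1.0]]}
wrist {'fx': 371.64829954431775, 'fy': 371.64829954431775, 'cx': 317.1017181016401, 'cy': 236.8830672260669, 'mount': [[-0.0003, -0.2775, 0.9607, -0.143], [1.0, 0.0011, 0.0006, 0.0006], [-0.0012, 0.9607, 0.2775, -0.0699], [0.0, 0.0, 0.0, 1.0]]}
```

View pics/scene0.png

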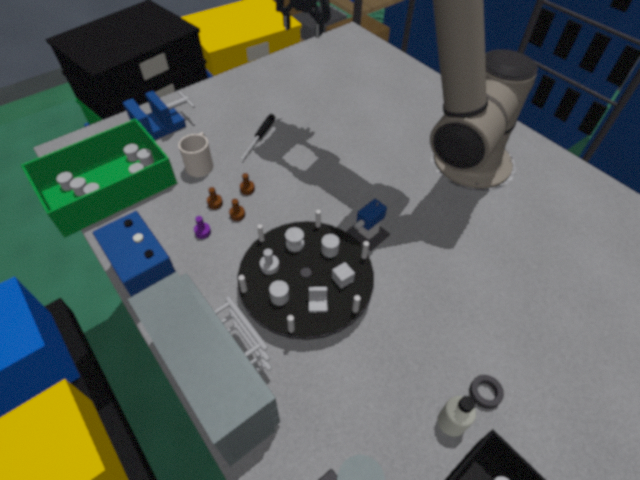

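View pics/top0.png

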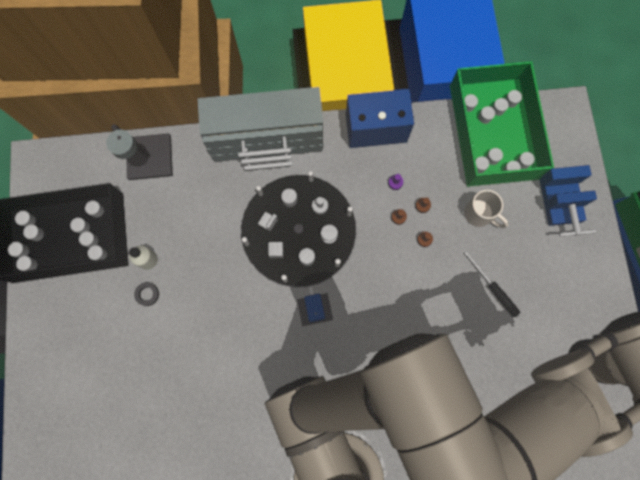

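View pics/wrist0.png

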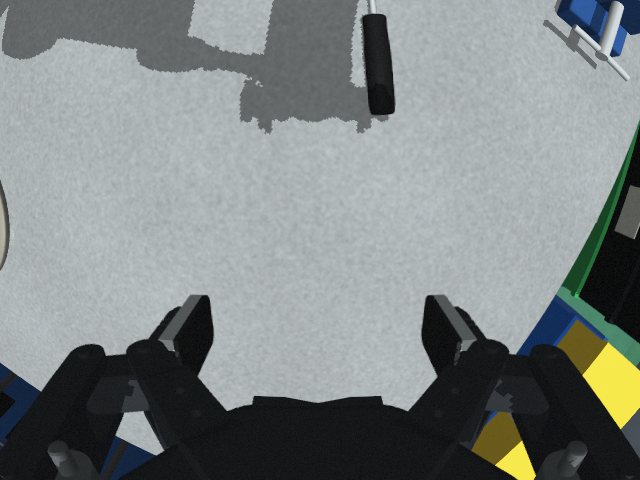

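Shaft candidates, as top / scene pixels:
- **Steel, pinned, on the disc:** (320,204) / (269,262). This is my choice.
- **Brown:** (423,204), (399,216) and (425,238) in top; (247,184), (215,198) and (237,209) in scene.
- **Purple:** (396,181) / (202,227).
- **Slugs or spool on the disc:** top (289,196), (329,233) and (307,256).

I'll check the choice in a close crop.

```bash
cat > h.py <<'E'
import numpy as np,cv2
def ray(d,u,v):
    W=np.array(d["world_to_cam"]);R=W[:3,:3];t=W[:3,3]
    o=-R.T@t; r=R.T@np.array([(u-d["cx"])/d["fx"],(v-d["cy"])/d["fy"],1.]);return o,r
def onplane(d,u,v,z):
    o,r=ray(d,u,v);return o+r*(z-o[2])/r[2]
def tri(a,b):
    (o1,r1),(o2,r2)=a,b
    r1=r1/np.linalg.norm(r1);r2=r2/np.linalg.norm(r2)
    s=np.linalg.lstsq(np.c_[r1,-r2],o2-o1,rcond=None)[0]
    p,q=o1+s[0]*r1,o2+s[1]*r2;return (p+q)/2,np.linalg.norm(p-q)
def proj(d,P):
    W=np.array(d["world_to_cam"]);p=W[:3,:3]@np.array(P)+W[:3,3]
    return d["fx"]*p[0]/p[2]+d["cx"],d["fy"]*p[1]/p[2]+d["cy"]
E
python3 - <<'E'
import numpy as np,cv2
from h import *
S=np.load("/tmp/scene0.npz");T=np.load("/tmp/top0.npz")
a=cv2.resize(S["img"][205:345,225:385],None,fx=2.5,fy=2.5,interpolation=cv2.INTER_CUBIC)
b=cv2.resize(T["img"][165:330,235:365],None,fx=3,fy=3,interpolation=cv2.INTER_CUBIC)
h=max(a.shape[0],b.shape[0]);pad=lambda x:cv2.copyMakeBorder(x,0,h-x.shape[0],0,0,0)
cv2.imwrite("pics/crop0.png",np.hstack([pad(a),pad(b)]))
for n,d,box in(("scene",S,(230,205,380,340)),("top",T,(235,165,365,330))):
    g=cv2.cvtColor(d["img"],cv2.COLOR_BGR2HSV);x0,y0,x1,y1=box
    m=((g[...,2]>110)).astype(np.uint8);mm=np.zeros_like(m);mm[y0:y1,x0:x1]=m[y0:y1,x0:x1]
    k,l,st,c=cv2.connectedComponentsWithStats(mm)
    for i in range(1,k):
        if 5<st[i,4]<900: print(n,st[i].tolist(),c[i].round(1))
    bl=((g[...,0]>105)&(g[...,0]<125)&(g[...,1]>120)&(g[...,2]>40)).astype(np.uint8)
    k,l,st,c=cv2.connectedComponentsWithStats(bl)
    for i in range(1,k):
        if st[i,4]>150: print(n,"blue",st[i].tolist(),c[i].round(1))
    # dark disc 
    dk=(g[...,2]<60).astype(np.uint8)
E
```

```text
scene [230, 205, 2, 6, 9] [230.3 207. ]
scene [285, 227, 19, 18, 246] [294.5 235. ]
scene [322, 234, 17, 15, 208] [330.1 240.9]
scene [363, 241, 6, 6, 30] [365.6 243.4]
scene [264, 249, 8, 8, 55] [267.5 252.2]
scene [260, 257, 6, 12, 56] [262.5 262.3]
scene [267, 256, 12, 15, 105] [273.2 263.6]
scene [333, 263, 21, 18, 247] [343.  271.4]
scene [269, 280, 20, 18, 266] [278.4 288.6]
scene [309, 287, 18, 5, 87] [317.4 288.9]
scene [354, 295, 7, 7, 36] [356.8 297.9]
scene [309, 299, 19, 13, 204] [317.7 305. ]
scene [287, 315, 7, 7, 37] [290. 318.]
scene blue [384, 0, 25, 49, 702] [396.6  21.7]
scene blue [407, 0, 33, 72, 1503] [423.5  34.3]
scene blue [484, 0, 53, 52, 2020] [506.2  22.5]
scene blue [549, 0, 91, 39, 1592] [607.3  13.8]
scene blue [524, 4, 116, 94, 3410] [579.6  53.3]
scene blue [616, 60, 24, 42, 170] [628.8  80.3]
scene blue [518, 67, 89, 82, 2664] [557.2 111.8]
scene blue [589, 84, 51, 108, 2732] [622.2 145.2]
scene blue [122, 90, 63, 49, 1350] [154.8 115.2]
scene blue [357, 200, 29, 29, 489] [371.8 213.3]
scene blue [94, 212, 80, 84, 3514] [133.4 252.9]
scene blue [0, 278, 81, 138, 5905] [ 30.7 350. ]
top [281, 189, 16, 15, 191] [288.7 195.9]
top [312, 197, 16, 16, 193] [319.7 204.8]
top [258, 212, 19, 16, 189] [266.8 219.8]
top [321, 225, 17, 18, 250] [329.1 233.4]
top [268, 242, 15, 15, 208] [275.1 248.6]
top [299, 248, 16, 17, 204] [306.5 255.8]
top [335, 259, 6, 6, 28] [337.5 261.2]
top [281, 275, 6, 6, 30] [283.6 277.4]
top blue [349, 0, 155, 131, 9626] [432.8  56.1]
top blue [545, 166, 51, 38, 1187] [569.1 185.3]
top blue [550, 207, 19, 17, 225] [557.8 215.1]
top blue [620, 222, 20, 58, 181] [629.9 251.2]
```

View pics/crop0.png

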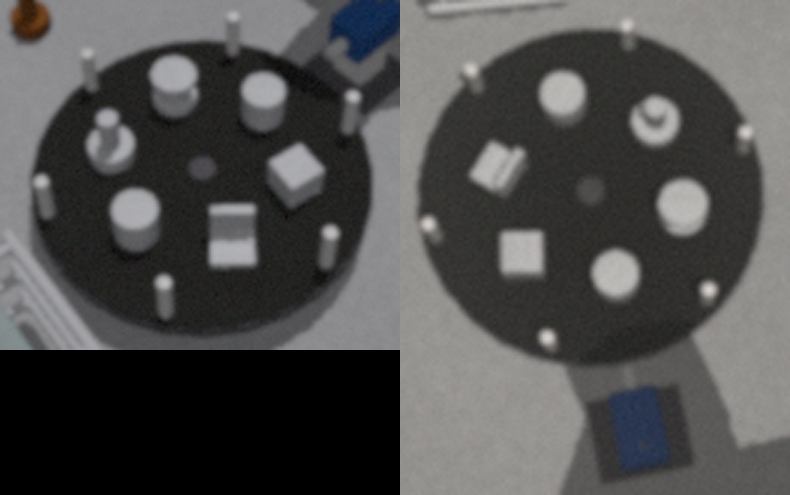

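Run:
```python
import numpy as np,cv2
from h import *
from scipy.optimize import linear_sum_assignment
S=np.load("/tmp/scene0.npz");T=np.load("/tmp/top0.npz")
t=[(310.7,173.3),(259,188.3),(350,208.7),(244.3,239),(337.7,261),(283.8,277.3)]
s=[(260.2,226.6),(318.2,212.2),(365.8,243.8),(357,297.8),(290.6,317.8),(241.8,277.4)]
P=np.array([onplane(T,*p,.095) for p in t]);Q=np.array([onplane(S,*p,.095) for p in s])
C=np.linalg.norm(P[:,None]-Q[None],axis=2);i,j=linear_sum_assignment(C)
pts=[]
for a,b in zip(i,j):
    x,e=tri(ray(T,*t[a]),ray(S,*s[b]));pts.append(x);print(P[a].round(4),Q[b].round(4),x.round(4),e.round(4))
pts=np.array(pts)
for X in(P,Q,pts):
    c=X.mean(0);r=np.hypot(*(X-c)[:,:2].T);an=np.degrees(np.arctan2(*(X-c)[:,:2].T[::-1]))
    print("hub",c.round(4),r.round(4),an.round(1),(an%60).round(1))
# shaft pin top
pt=(235+(653-400)/3,165+105/3);ps=(225+106/2.5,205+118/2.5)
x,e=tri(ray(T,*pt),ray(S,*ps));print("shaft pin top",x,e)
# sensor head top corners
for q in[(610,395),(657,387),(670,461),(624,470)]:
    print(onplane(T,235+(q[0]-400)/3,165+q[1]/3,.098).round(4))
g=T["img"][280:340,285:345].astype(int)
m=((g[...,0]-g[...,2])>25).astype(np.uint8);c=max(cv2.findContours(m,0,2)[0],key=cv2.contourArea)
r=cv2.minAreaRect(c);bx=cv2.boxPoints(r)+[285,280];print(r[1],bx.round(1).tolist());W=np.array([onplane(T,*p,.098) for p in bx]);print(W.round(4), W.mean(0))
```

```text
[ 0.7369 -0.0063  0.095 ] [ 0.7368 -0.0046  0.095 ] [ 0.7369 -0.0059  0.0938] 0.0012
[0.7112 0.1256 0.095 ] [0.7122 0.1273 0.095 ] [0.7118 0.126  0.0927] 0.0005
[ 0.6352 -0.0936  0.095 ] [ 0.6356 -0.0911  0.095 ] [ 0.6353 -0.0933  0.0929] 0.0015
[0.5858 0.1712 0.095 ] [0.5857 0.1712 0.095 ] [0.5857 0.1712 0.0951] 0.0001
[ 0.5081 -0.0492  0.095 ] [ 0.5103 -0.0465  0.095 ] [ 0.5086 -0.0491  0.0915] 0.0005
[0.482  0.0836 0.095 ] [0.485  0.0843 0.095 ] [0.4829 0.0833 0.092 ] 0.0013
hub [0.6099 0.0386 0.095 ] [0.1347 0.1335 0.1346 0.1348 0.1344 0.1356] [ -19.4   40.7  -79.1  100.3 -139.2  160.6] [40.6 40.7 40.9 40.3 40.8 40.6]
hub [0.6109 0.0401 0.095 ] [0.1335 0.1328 0.1335 0.1335 0.1336 0.1335] [ -79.3 -139.3  160.7  100.9   40.7  -19.6] [40.7 40.7 40.7 40.9 40.7 40.4]
hub [0.6102 0.0387 0.093 ] [0.1343 0.1339 0.1344 0.1348 0.1343 0.1349] [ -19.4   40.7  -79.2  100.5 -139.2  160.7] [40.6 40.7 40.8 40.5 40.8 40.7]
shaft pin top [ 0.66363961 -0.02068127  0.10100738] 0.0003570868638202042
[0.4302 0.0375 0.098 ]
[ 4.326e-01 -2.000e-04  9.800e-02]
[ 0.3738 -0.0044  0.098 ]
[0.3706 0.0322 0.098 ]
(24.967159271240234, 15.524822235107422) [[304.5, 296.2], [319.8, 293.5], [324.1, 318.1], [308.8, 320.8]]
[[ 0.4314  0.0385  0.098 ]
 [ 0.434   0.0018  0.098 ]
 [ 0.3753 -0.0025  0.098 ]
 [ 0.3728  0.0339  0.098 ]] [0.40338185 0.0179341  0.098     ]
```

The crop confirms the pick: the only steel part with a thin pin, at top (320,204), with its tip at z = 0.101. It needs a clockwise turn of about 125°. I'll push the peg at -19° along the right-hand rim, after checking the clearance to the rack behind and refining the sensor line.

Run:
```python
import numpy as np,cv2
from h import *
S=np.load("/tmp/scene0.npz");T=np.load("/tmp/top0.npz")
for d,n in((T,"top"),(S,"scene")):
    z=d["z_map"];v,u=np.mgrid[:480,:640];W=d["world_to_cam"]
    p=np.stack([(u-d["cx"])/d["fx"]*z,(v-d["cy"])/d["fy"]*z,z],-1)-W[:3,3]
    w=p@W[:3,:3]; ok=z>0
    r=np.hypot(w[...,0]-.61,w[...,1]-.039)
    for lo,hi in((-.5,0),):pass
    m=ok&(r>.155)&(r<.3)&(w[...,2]>.06)&(w[...,0]>.6)
    print(n,m.sum(), [ (w[m&(r<q)].round(3).min(0).tolist(),w[m&(r<q)].round(3).max(0).tolist()) for q in(.2,.25,.3) if (m&(r<q)).any()])
    # sensor nose points
    m=ok&(r>.15)&(r<.25)&(w[...,2]>.085)&(w[...,0]<.5)&(abs(w[...,1])<.1)&(w[...,2]<.11)
    q=w[m];print("head top",len(q),q.mean(0).round(4))
    m2=ok&(r>.152)&(r<.172)&(w[...,2]>.055)&(w[...,2]<.085)&(w[...,0]<.5)&(abs(w[...,1])<.1)
    print("nose",m2.sum(),w[m2].mean(0).round(4))
```

```text
top 5685 [([0.782, 0.038, 0.079], [0.809, 0.137, 0.143]), ([0.782, -0.046, 0.06], [0.859, 0.169, 0.168]), ([0.711, -0.229, 0.06], [0.91, 0.248, 0.169])]
head top 433 [0.4031 0.019  0.0921]
nose 40 [0.4468 0.0235 0.0759]
scene 7446 [([0.785, 0.035, 0.081], [0.81, 0.133, 0.138]), ([0.785, -0.051, 0.081], [0.86, 0.165, 0.163]), ([0.785, -0.163, 0.063], [0.91, 0.246, 0.164])]
head top 381 [0.4073 0.0177 0.0905]
nose 53 [0.4496 0.0218 0.0732]
```

```bash
python3 -m crank '{"offset":[[0.003,-0.012,-0.045],[0.006,-0.028,-0.1],[0.01,-0.044,-0.157],[0.014,-0.06,-0.214],[0.018,-0.076,-0.271],[0.022,-0.092,-0.328],[0.025,-0.108,-0.385],[0.028,-0.124,-0.442],[0.03,-0.14,-0.5],[0.03,-0.155,-0.558]],"rotation":[[-0.15,0,0],[-0.3,0,0],[-0.45,0,0],[-0.6,0,0],[-0.75,0,0],[-0.9,0,0],[-1.05,0,0],[-1.2,0,0],[-1.37,0,0],[-1.53,0,0]],"gripper":[0,0,0,0,0,0,0,0,0,0]}'
python3 - <<'E'
from cell import state,get_image
import cv2,numpy as np
s=state();print(s["time_s"],s["ee_pos"].round(4),s["ee_rot"].round(3).tolist(),s["joints"].round(2),s["ft_force"].round(2),s["width"])
cv2.imwrite("pics/top1.png",get_image("top")["img"]);cv2.imwrite("pics/scene1.png",get_image("scene")["img"])
E
```

```text
time_s: 1.4
ee_pos: [0.6651, -0.0844, 0.2007]
ee_rot: [[-0.001, 0.912, 0.409], [-0.0, 0.409, -0.912], [-1.0, -0.001, -0.0]]
ft_force: [1.0, -0.4, 0.3]
width: 0.0
1.4 [ 0.6651 -0.0844  0.2007] [[-0.001, 0.912, 0.409], [-0.0, 0.409, -0.912], [-1.0, -0.001, -0.0]] [-0.24  0.64  1.12 -0.    1.39 -0.66] [ 1.   -0.42  0.32] 4.393630608121875e-05
```

View pics/scene1.png

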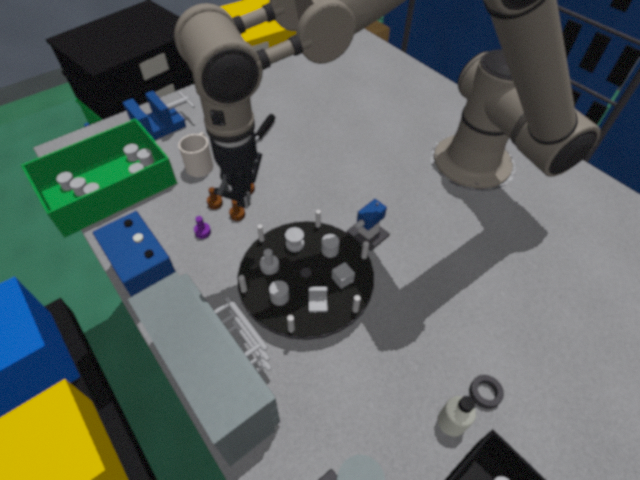

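The tip is at about scene (240,203), on the rim beside the peg at (260,228); the nearest part, the shaft at (269,262), is well inboard. I'll lower vertically next to the peg.

```bash
python3 -m crank '{"offset":[[0.02,0,0],[0.045,0,0],[0.07,0,0],[0.09,0,0],[0.105,0,0],[0.118,0,0],[0.127,0,0],[0.133,0,0],[0.135,0,0],[0.135,0,0]],"rotation":[[0,0,0],[0,0,0],[0,0,0],[0,0,0],[0,0,0],[0,0,0],[0,0,0],[0,0,0],[0,0,0],[0,0,0]],"gripper":[0,0,0,0,0,0,0,0,0,0]}'
python3 - <<'E'
from cell import state,get_image
import cv2,numpy as np
cv2.imwrite("pics/wrist2.png",get_image("wrist")["img"]);cv2.imwrite("pics/scene2.png",cv2.resize(get_image("scene")["img"][170:350,180:400],None,fx=3,fy=3))
# rows: finger moves on circle from current angle
h=np.array([.61,.039]);s=state();R=s["ee_rot"];p0=s["ee_pos"]
print(p0.round(4),s["ft_force"])
r0=p0[:2]-h;a0=np.arctan2(r0[1],r0[0]);print(np.degrees(a0),np.hypot(*r0))
for k in range(0,80,4):
    a=a0-np.radians(k);q=h+.135*np.array([np.cos(a),np.sin(a)]);d=np.r_[q-p0[:2],0]
    o=R.T@d;print(k,[0,round(o[1],4),round(o[2],4)],round(np.radians(k),3))
E
```

```text
time_s: 2.75
ee_pos: [0.6642, -0.086, 0.0665]
ee_rot: [[0.0, 0.915, 0.404], [-0.0, 0.404, -0.915], [-1.0, 0.0, 0.0]]
ft_force: [-0.2, 0.7, -0.1]
width: -0.0003
[ 0.6643 -0.086   0.0668] [ 0.59959362  0.50374458 -1.14639263]
-66.52045299935816 0.13629506831487534
0 [0, np.float64(0.0), np.float64(-0.0013)] 0.0
4 [0, np.float64(-0.0094), np.float64(-0.0017)] 0.07
8 [0, np.float64(-0.0188), np.float64(-0.0027)] 0.14
12 [0, np.float64(-0.028), np.float64(-0.0044)] 0.209
16 [0, np.float64(-0.0372), np.float64(-0.0068)] 0.279
20 [0, np.float64(-0.0461), np.float64(-0.0097)] 0.349
24 [0, np.float64(-0.0548), np.float64(-0.0133)] 0.419
28 [0, np.float64(-0.0633), np.float64(-0.0175)] 0.489
32 [0, np.float64(-0.0714), np.float64(-0.0223)] 0.559
36 [0, np.float64(-0.0792), np.float64(-0.0276)] 0.628
40 [0, np.float64(-0.0866), np.float64(-0.0334)] 0.698
44 [0, np.float64(-0.0935), np.float64(-0.0398)] 0.768
48 [0, np.float64(-0.1), np.float64(-0.0466)] 0.838
52 [0, np.float64(-0.106), np.float64(-0.0538)] 0.908
56 [0, np.float64(-0.1115), np.float64(-0.0615)] 0.977
60 [0, np.float64(-0.1165), np.float64(-0.0695)] 1.047
64 [0, np.float64(-0.1209), np.float64(-0.0779)] 1.117
68 [0, np.float64(-0.1246), np.float64(-0.0865)] 1.187
72 [0, np.float64(-0.1278), np.float64(-0.0954)] 1.257
76 [0, np.float64(-0.1303), np.float64(-0.1044)] 1.326
```

View pics/wrist2.png

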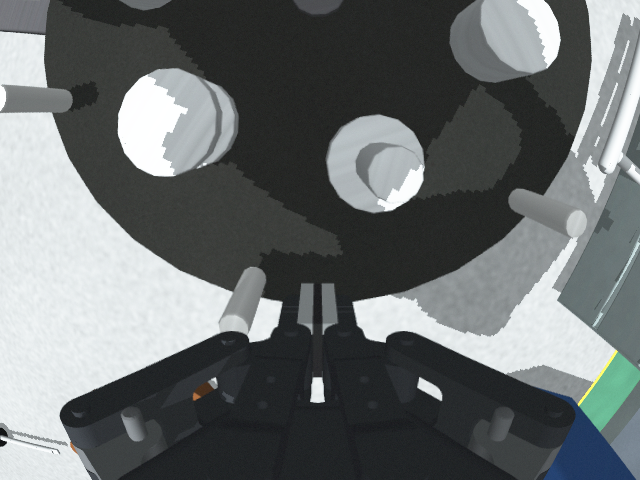

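View pics/scene2.png

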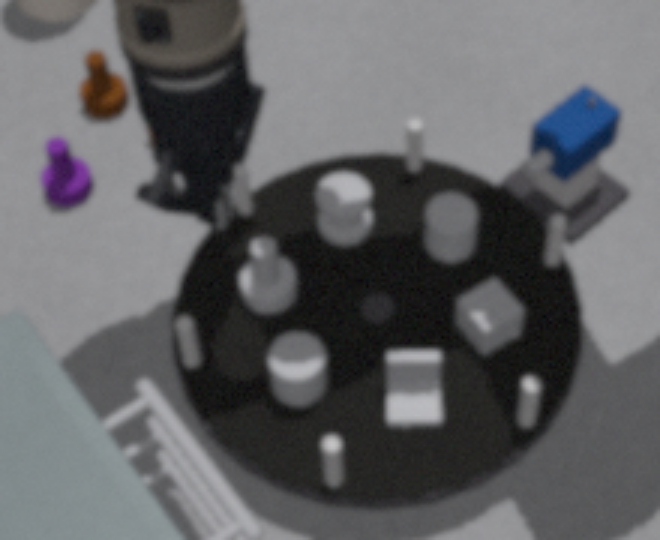

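The wrist view shows the shut fingers at (318,310). The peg is just left of them at (240,300), with a small gap, and the shaft at (375,165) is clear. I'll raise 6 mm to keep the knuckles above the peg top, then push slowly clockwise along the rim while turning the tool with it.

```bash
python3 -m crank '{"offset":[[-0.006,-0.0047,-0.0014],[-0.006,-0.0094,-0.0017],[-0.006,-0.0165,-0.0024],[-0.006,-0.0257,-0.004],[-0.006,-0.035,-0.0062],[-0.006,-0.0439,-0.009],[-0.006,-0.0527,-0.0124],[-0.006,-0.0612,-0.0164],[-0.006,-0.0674,-0.0198],[-0.006,-0.0714,-0.0223]],"rotation":[[0.035,0,0],[0.07,0,0],[0.122,0,0],[0.192,0,0],[0.262,0,0],[0.332,0,0],[0.401,0,0],[0.471,0,0],[0.524,0,0],[0.559,0,0]],"gripper":[0,0,0,0,0,0,0,0,0,0]}'
python3 - <<'E'
from cell import state,get_image
import cv2,numpy as np
s=state()
cv2.imwrite("pics/wrist3.png",get_image("wrist")["img"]);cv2.imwrite("pics/scene3.png",cv2.resize(get_image("scene")["img"][170:350,180:400],None,fx=3,fy=3))
h=np.array([.61,.039]);R=s["ee_rot"];p0=s["ee_pos"]
r0=p0[:2]-h;a0=np.arctan2(r0[1],r0[0]);print(p0,np.degrees(a0),np.hypot(*r0),s["ft_force"])
ps=np.degrees(np.arctan2(R[1,1],R[0,1]));print(ps)
E
```

```text
time_s: 4.1
ee_pos: [0.5899, -0.0946, 0.073]
ee_rot: [[0.002, 0.989, -0.145], [-0.001, -0.145, -0.989], [-1.0, 0.002, 0.0]]
ft_force: [1.1, -0.0, 0.7]
width: -0.0001
[ 0.58988545 -0.09463629  0.07300254] -98.55974081283118 0.13514160643043596 [ 1.14662878 -0.00568398  0.68609701]
-8.33698196819562
```

View pics/wrist3.png

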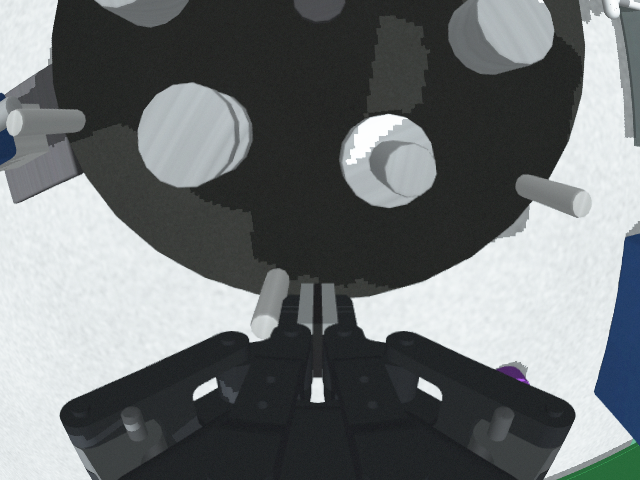

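View pics/scene3.png

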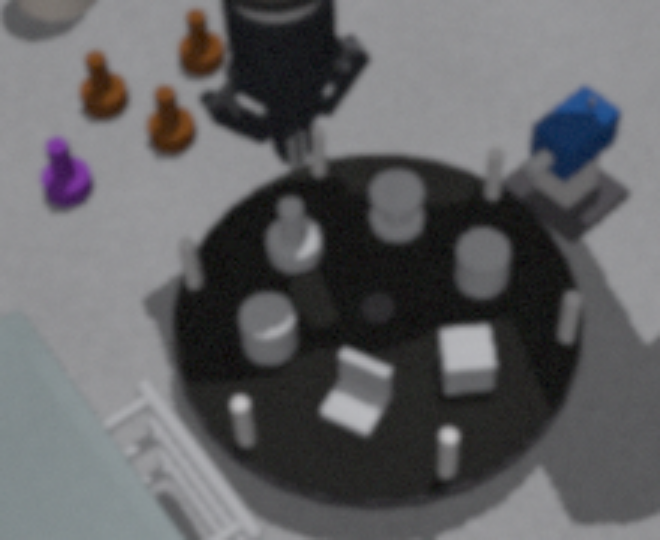

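The peg at wrist (270,300) is riding on the finger and all the parts stand in place. I'll continue another 31°.

```bash
python3 -m crank '{"offset":[[0,-0.0047,-0.0001],[0,-0.0118,-0.0006],[0,-0.0211,-0.0017],[0,-0.0303,-0.0035],[0,-0.0395,-0.006],[0,-0.0483,-0.0092],[0,-0.057,-0.0127],[0,-0.0633,-0.0162],[0,-0.0674,-0.0185],[0,-0.0695,-0.0197]],"rotation":[[0.035,0,0],[0.087,0,0],[0.157,0,0],[0.227,0,0],[0.297,0,0],[0.367,0,0],[0.436,0,0],[0.489,0,0],[0.524,0,0],[0.541,0,0]],"gripper":[0,0,0,0,0,0,0,0,0,0]}'
python3 - <<'E'
from cell import state,get_image
import cv2,numpy as np
s=state()
cv2.imwrite("pics/scene4.png",cv2.resize(get_image("scene")["img"][170:350,180:400],None,fx=3,fy=3))
h=np.array([.61,.039]);R=s["ee_rot"];p0=s["ee_pos"]
r0=p0[:2]-h;a0=np.arctan2(r0[1],r0[0]);print(p0,np.degrees(a0),np.hypot(*r0),s["ft_force"],s["joints"].round(2))
E
```

```text
time_s: 5.45
ee_pos: [0.5238, -0.065, 0.0724]
ee_rot: [[0.001, 0.774, -0.633], [-0.0, -0.633, -0.774], [-1.0, 0.001, -0.0]]
ft_force: [2.2, -0.6, 0.5]
width: -0.0002
[ 0.52375548 -0.06501953  0.07239176] -129.66275737791784 0.13512282826340025 [ 2.15016812 -0.64667022  0.47807695] [-0.27  0.53  1.72 -0.    0.89  0.42]
```

View pics/scene4.png

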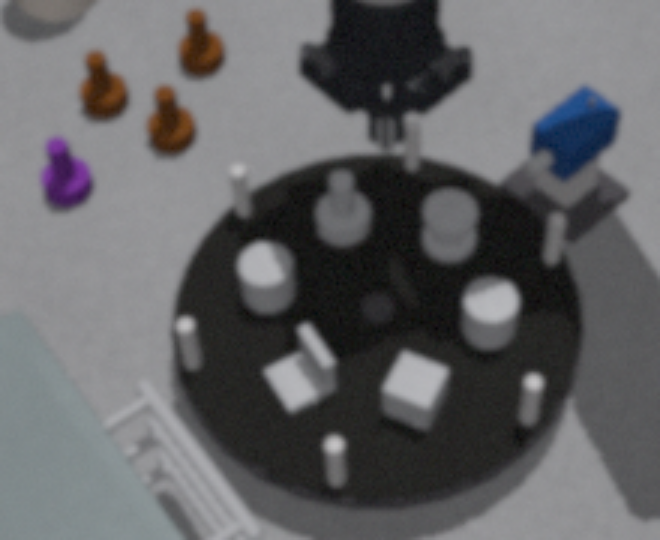

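```bash
cat >> h.py <<'E'
def pegang(d,px):
    H=np.array([.6109,.0401]) if abs(d["world_to_cam"][0,0])>.5 else np.array([.6099,.0386])
    Q=np.array([onplane(d,*p,.095)[:2] for p in px])-H
    return np.degrees(np.arctan2(Q[:,1],Q[:,0])),np.hypot(*Q.T)
E
python3 - <<'E'
import numpy as np
from h import *
S=np.load("/tmp/scene0.npz")
a,r=pegang(S,[(260.7,227.3),(242.3,277.7),(291.7,317.3),(357.7,296.7),(365,242.3)]);print(a.round(1),(a%60).round(1),r.round(4))
# lift and return path rows
h=np.array([.61,.039]);p0=np.array([.5238,-.0650]);y=np.array([.774,-.633]);z=np.array([-.633,-.774])
for k in range(7,71,7):
    a=np.radians(-129.7+k);q=h+.135*np.array([np.cos(a),np.sin(a)])-p0;print(k,(q@y).round(3),(q@z).round(3),np.radians(-k).round(3))
E
```

```text
[-79.  -19.1  41.5 102.1 162.5] [41.  40.9 41.5 42.1 42.5] [0.1313 0.1328 0.1323 0.1331 0.1334]
7 0.016 -0.001 -0.122
14 0.033 -0.004 -0.244
21 0.048 -0.009 -0.367
28 0.063 -0.015 -0.489
35 0.077 -0.024 -0.611
42 0.09 -0.034 -0.733
49 0.102 -0.046 -0.855
56 0.112 -0.059 -0.977
63 0.121 -0.073 -1.1
70 0.127 -0.088 -1.222
```

```bash
python3 -m crank '{"offset":[[-0.01,0.003,0],[-0.045,0.003,0],[-0.07,0.01,0],[-0.07,0.033,-0.004],[-0.07,0.052,-0.01],[-0.07,0.07,-0.019],[-0.07,0.086,-0.031],[-0.07,0.1,-0.044],[-0.07,0.112,-0.059],[-0.07,0.123,-0.079]],"rotation":[[0,0,0],[0,0,0],[-0.08,0,0],[-0.244,0,0],[-0.39,0,0],[-0.54,0,0],[-0.69,0,0],[-0.84,0,0],[-0.99,0,0],[-1.147,0,0]],"gripper":[0,0,0,0,0,0,0,0,0,0]}'
python3 - <<'E'
from cell import state,get_image
import cv2,numpy as np
s=state()
cv2.imwrite("pics/wrist5.png",get_image("wrist")["img"]);cv2.imwrite("pics/scene5.png",cv2.resize(get_image("scene")["img"][170:350,180:400],None,fx=3,fy=3))
h=np.array([.61,.039]);R=s["ee_rot"];p0=s["ee_pos"]
r0=p0[:2]-h;a0=np.arctan2(r0[1],r0[0]);print(p0,np.degrees(a0),np.hypot(*r0),s["ft_force"],s["joints"].round(2))
E
```

```text
time_s: 6.75
ee_pos: [0.6694, -0.0819, 0.1427]
ee_rot: [[-0.001, 0.893, 0.451], [-0.0, 0.451, -0.893], [-1.0, -0.001, -0.0]]
ft_force: [0.1, -0.4, 0.1]
width: -0.0001
[ 0.66937981 -0.08189839  0.14272214] -63.84182219912176 0.1346936611705729 [ 0.11720355 -0.39400117  0.11496879] [-0.24  0.69  1.18 -0.    1.27 -0.7 ]
```

View pics/wrist5.png

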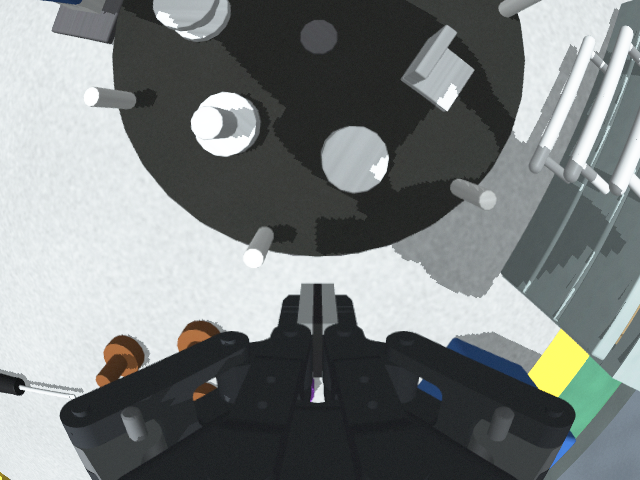

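View pics/scene5.png

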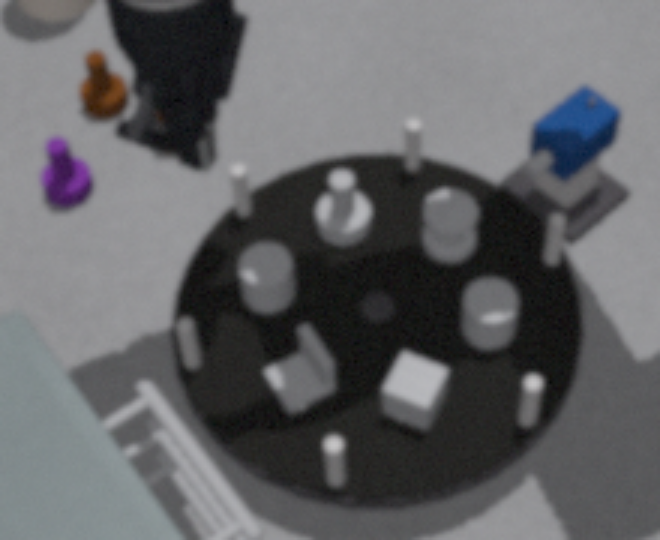

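The next peg is at wrist (258,245) and scene crop (242,175). The finger is 14° behind it, and the disc has not moved. Lowering.

```bash
python3 -m crank '{"offset":[[0.01,0,0],[0.025,0,0],[0.04,0,0],[0.053,0,0],[0.062,0,0],[0.068,0,0],[0.07,-0.002,0],[0.07,-0.0047,-0.0001],[0.07,-0.0071,-0.0002],[0.07,-0.0094,-0.0003]],"rotation":[[0,0,0],[0,0,0],[0,0,0],[0,0,0],[0,0,0],[0,0,0],[0.015,0,0],[0.035,0,0],[0.052,0,0],[0.07,0,0]],"gripper":[0,0,0,0,0,0,0,0,0,0]}'
python3 - <<'E'
from cell import state
import numpy as np
s=state();h=np.array([.61,.039]);r0=s["ee_pos"][:2]-h
print(np.degrees(np.arctan2(r0[1],r0[0])),np.hypot(*r0),s["ft_force"])
E
```

```text
time_s: 8.1
ee_pos: [0.6604, -0.0856, 0.0727]
ee_rot: [[0.001, 0.924, 0.382], [-0.0, 0.382, -0.924], [-1.0, 0.001, 0.0]]
ft_force: [-0.4, -0.3, -0.2]
width: -0.0
-67.97166782174594 0.13440910316881724 [-0.3607875  -0.28278141 -0.1819902 ]
```

```bash
python3 -m crank '{"offset":[[0,-0.0047,-0.0001],[0,-0.0118,-0.0006],[0,-0.0211,-0.0017],[0,-0.0303,-0.0035],[0,-0.0395,-0.006],[0,-0.0483,-0.0092],[0,-0.057,-0.0127],[0,-0.0654,-0.0171],[0,-0.0714,-0.021],[0,-0.0753,-0.0237]],"rotation":[[0.035,0,0],[0.087,0,0],[0.157,0,0],[0.227,0,0],[0.297,0,0],[0.367,0,0],[0.436,0,0],[0.506,0,0],[0.559,0,0],[0.594,0,0]],"gripper":[0,0,0,0,0,0,0,0,0,0]}'
python3 - <<'E'
from cell import state,get_image
import cv2,numpy as np
s=state();h=np.array([.61,.039]);r0=s["ee_pos"][:2]-h
print(np.degrees(np.arctan2(r0[1],r0[0])),np.hypot(*r0),s["ft_force"])
cv2.imwrite("pics/scene6.png",cv2.resize(get_image("scene")["img"][170:350,180:400],None,fx=3,fy=3))
E
```

```text
time_s: 9.35
ee_pos: [0.5818, -0.0926, 0.0726]
ee_rot: [[0.001, 0.979, -0.202], [-0.0, -0.202, -0.979], [-1.0, 0.001, 0.0]]
ft_force: [1.3, -0.7, -1.0]
width: 0.0002
-102.09414650058987 0.13456357694287804 [ 1.30030929 -0.68568746 -1.02327983]
```

View pics/scene6.png

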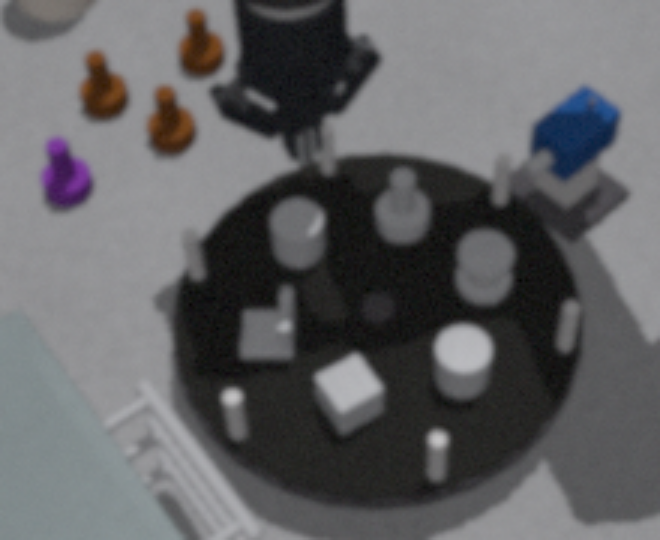

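The push is tracking well and every part stands upright. Final stretch of about 32°, slowing toward the end.

```bash
python3 -m crank '{"offset":[[0,-0.0047,-0.0001],[0,-0.0118,-0.0006],[0,-0.0211,-0.0017],[0,-0.0303,-0.0035],[0,-0.0395,-0.006],[0,-0.0483,-0.0092],[0,-0.057,-0.0127],[0,-0.0633,-0.0162],[0,-0.0684,-0.0188],[0,-0.0705,-0.0203]],"rotation":[[0.035,0,0],[0.087,0,0],[0.157,0,0],[0.227,0,0],[0.297,0,0],[0.367,0,0],[0.436,0,0],[0.489,0,0],[0.532,0,0],[0.55,0,0]],"gripper":[0,0,0,0,0,0,0,0,0,0]}'
python3 - <<'E'
from cell import state,get_image
import cv2,numpy as np
s=state();h=np.array([.61,.039]);r0=s["ee_pos"][:2]-h
print(np.degrees(np.arctan2(r0[1],r0[0])),np.hypot(*r0),s["ft_force"])
for n in("scene","top","wrist"):
    d=get_image(n);np.savez(f"/tmp/{n}7.npz",**d);cv2.imwrite(f"pics/{n}7.png",d["img"] if n!="scene" else cv2.resize(d["img"][170:350,180:400],None,fx=3,fy=3))
E
```

```text
time_s: 10.65
ee_pos: [0.5168, -0.0584, 0.0725]
ee_rot: [[0.001, 0.73, -0.683], [-0.0, -0.683, -0.73], [-1.0, 0.001, -0.0]]
ft_force: [1.4, -1.6, 0.5]
width: 0.0
-133.74266103175853 0.13479833416607132 [ 1.38895756 -1.57446741  0.48976788]
```

View pics/scene7.png

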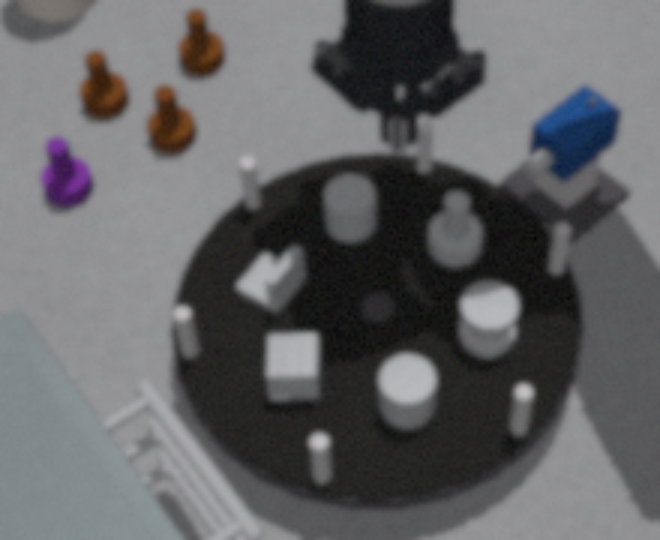

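View pics/wrist7.png

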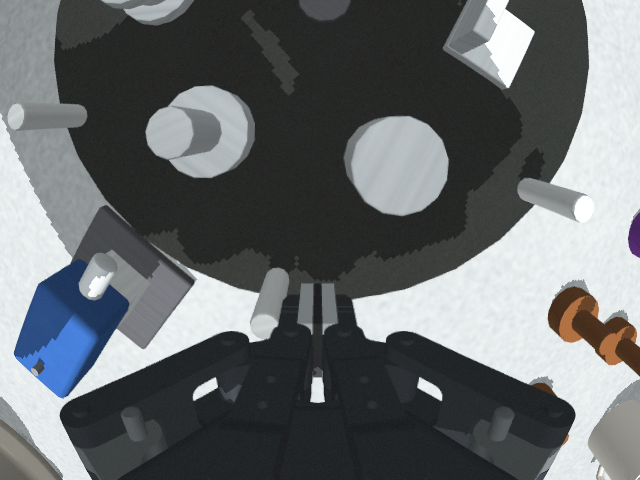

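The shaft at wrist (195,130) is nearly in front of the nose at (97,275). I'll back off, lift clear and measure from the wrist camera above.

```bash
python3 -m crank '{"offset":[[0,0.004,0],[-0.015,0.006,0],[-0.045,0.006,0],[-0.08,0.006,0],[-0.12,0.006,0.01],[-0.16,0.006,0.02],[-0.19,0.006,0.03],[-0.2,0.006,0.03],[-0.2,0.006,0.03],[-0.2,0.006,0.03]],"rotation":[[0,0,0],[0,0,0],[0,0,0],[0,0,0],[0,0,0],[0,0,0],[0,0,0],[0,0,0],[0,0,0],[0,0,0]],"gripper":[0,0,0,0,0,0,0,0,0,0]}'
python3 - <<'E'
from cell import state,get_image
import cv2,numpy as np,pickle
s=state();d=get_image("wrist");print(s["ee_pos"],s["qd"].round(3));pickle.dump((s,d),open("/tmp/w8.pkl","wb"));cv2.imwrite("pics/wrist8.png",d["img"])
for n in("scene","top"):
    e=get_image(n);np.savez(f"/tmp/{n}8.npz",**e)
T=np.load("/tmp/top8.npz")["img"];S=np.load("/tmp/scene8.npz")["img"]
cv2.imwrite("pics/scene8.png",cv2.resize(S[170:350,180:400],None,fx=3,fy=3));cv2.imwrite("pics/top8.png",cv2.resize(T[165:330,235:365],None,fx=3.6,fy=3.6))
E
```

```text
time_s: 12.05
ee_pos: [0.5003, -0.0841, 0.2707]
ee_rot: [[-0.003, 0.731, -0.682], [0.001, -0.682, -0.731], [-1.0, -0.003, 0.001]]
ft_force: [0.6, 0.9, 0.0]
width: -0.0005
[ 0.50028579 -0.08405221  0.27072575] [-0.001  0.004  0.001 -0.     0.002 -0.001]
```

View pics/wrist8.png

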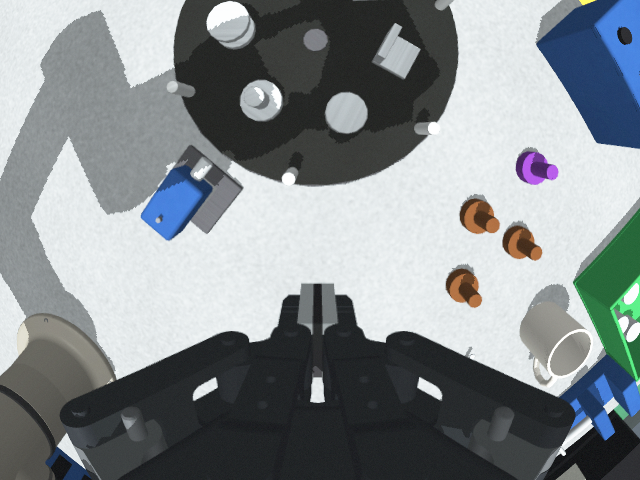

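View pics/top8.png

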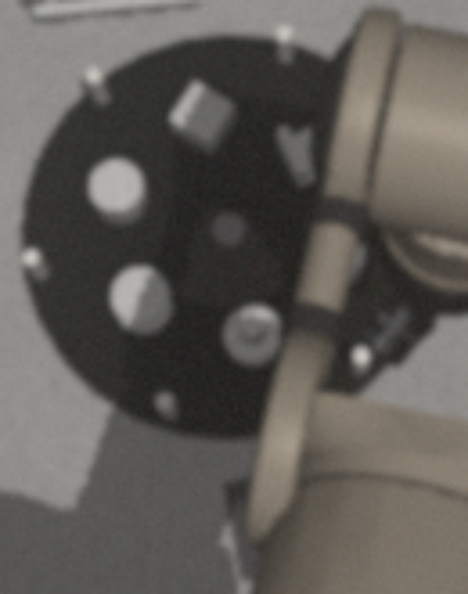

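View pics/scene8.png

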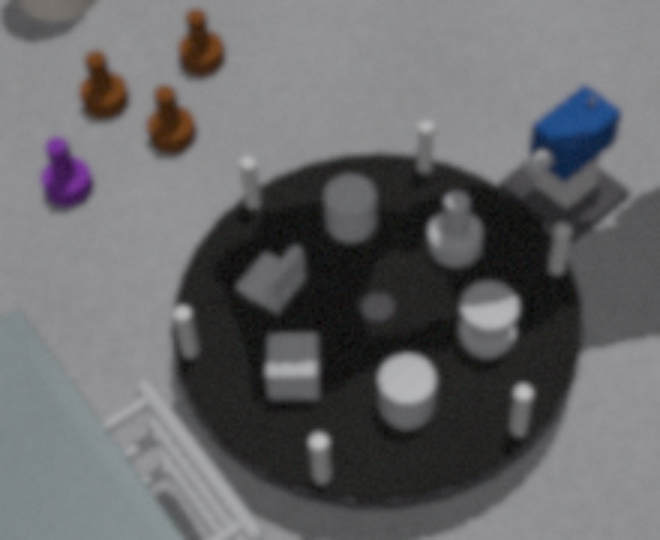

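Run:
```python
import pickle,cv2
s,d=pickle.load(open("/tmp/w8.pkl","rb"))
cv2.imwrite("pics/w8c.png",cv2.resize(d["img"][10:250,130:360],None,fx=2.4,fy=2.4,interpolation=cv2.INTER_CUBIC))
```

```text
(no output)
```

View pics/w8c.png

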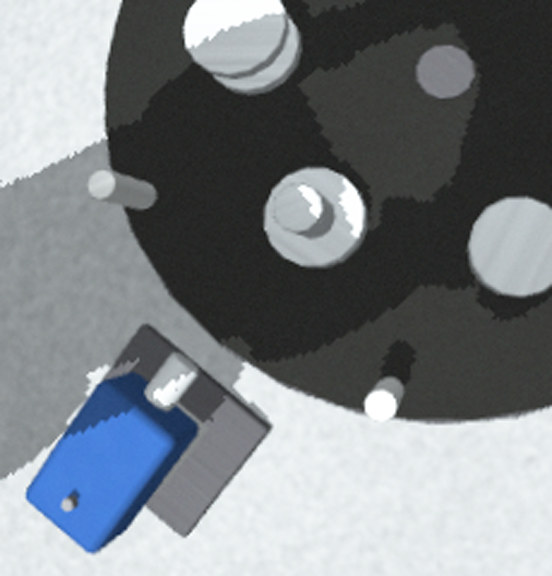

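```bash
cat >> h.py <<'E'
def wray(s,d,u,v):
    x,y=(u-d["cx"])/d["fx"],(v-d["cy"])/d["fy"];th=np.hypot(x,y)
    c=np.array([np.sin(th)*x/th,np.sin(th)*y/th,np.cos(th)]);M=np.array(d["mount"])
    R=s["ee_rot"];return s["ee_pos"]+R@M[:3,3],R@(M[:3,:3]@c)
def wpl(s,d,u,v,z):
    o,r=wray(s,d,u,v);return o+r*(z-o[2])/r[2]
E
python3 - <<'E'
import pickle
from h import *
s,d=pickle.load(open("/tmp/w8.pkl","rb"))
f=lambda c,z:wpl(s,d,130+c[0]/2.4,10+c[1]/2.4,z)
hub=f((446,71),.045);pin=f((297,208),.1);foot=f((316,217),.063)
print("hub",hub,"pin",pin,"foot",foot)
C=np.array([f(c,.098) for c in[(27,493),(93,552),(173,447),(108,375)]]);print("head",C.round(4),C.mean(0).round(4))
ax1=((C[2]+C[3])-(C[0]+C[1]))[:2];nose=f((183,360),.077);print("nose",nose)
hc=C.mean(0)[:2]
an=lambda v:np.degrees(np.arctan2(v[1],v[0]))
print("axis edges",an(ax1),"head->hub",an(hub[:2]-hc),"nose->hub",an(hub[:2]-nose[:2]),"dist",np.linalg.norm(hub[:2]-hc),"head->nose",an(nose[:2]-hc))
for n,p in(("pin",pin),("foot",foot)):
    v=p[:2]-hub[:2];print(n,np.linalg.norm(v),an(-v))
S=np.load("/tmp/scene8.npz")
q=[(249,164),(185,315),(319,440),(523,390),(560,228),(426,128)]
a,r=pegang(S,[(180+x/3,170+y/3) for x,y in q]);print("scene pegs",(a%60).round(1),r.round(4))
T=np.load("/tmp/top8.npz");q=[(95,75),(285,33),(31,257),(165,400),(361,353)]
a,r=pegang(T,[(235+x/3.6,165+y/3.6) for x,y in q]);print("top pegs",(a%60).round(1),r.round(4))
for c in[(102,184),(380,404)]:
    v=(f(c,.095)-hub)[:2];print("w peg",an(v)%60,np.linalg.norm(v))
E
```

```text
hub [0.61068227 0.0363911  0.045     ] pin [0.53032064 0.02576003 0.1       ] foot [0.53100456 0.0247942  0.063     ]
head [[ 0.3786  0.0282  0.098 ]
 [ 0.3816 -0.0075  0.098 ]
 [ 0.4363 -0.0029  0.098 ]
 [ 0.4375  0.0341  0.098 ]] [0.4085 0.013  0.098 ]
nose [0.45660324 0.02011148 0.077     ]
axis edges 5.320075393765681 head->hub 6.61188332523487 nose->hub 6.03135794289711 dist 0.20356500318394843 head->nose 8.460543140370593
pin 0.08106177882946544 7.5359249025733845
foot 0.08051723978023892 8.281116150989899
scene pegs [37.3 38.  37.1 37.8 38.1 37.1] [0.1331 0.1327 0.1332 0.1328 0.1331 0.1334]
top pegs [37.  36.7 37.4 37.3 37.5] [0.134  0.1348 0.135  0.1347 0.1338]
w peg 37.7055819741644 0.13525692775785433
w peg 37.08777258924056 0.1354748455237992
```

Run:
```python
from cell import state,get_image,job_done
import numpy as np,cv2
a=np.load("/tmp/scene0.npz")["img"];e=np.load("/tmp/scene8.npz")["img"];b=get_image("scene")["img"]
for n,(x0,y0,x1,y1) in dict(mug=(178,132,215,180),driver=(240,112,278,162),oiler=(435,390,475,440),collar=(468,374,505,412)).items():
    f=lambda i:cv2.cvtColor(i,cv2.COLOR_BGR2GRAY)[y0:y1,x0:x1].astype(np.float32)
    print(n,cv2.phaseCorrelate(f(a),f(b)))
f=lambda i:cv2.cvtColor(i,cv2.COLOR_BGR2GRAY)[200:350,225:390].astype(np.float32)
print("disc change",cv2.absdiff(f(e),f(b)).mean());cv2.imwrite("pics/scene9.png",b)
print(state()["time_s"])
```

```text
mug ((-0.019096111204657262, 0.022024734294110004), 0.9803503813842932)
driver ((0.22975589627228743, 0.02298663040891924), 0.8825354490280152)
oiler ((-0.10715673255300828, -0.06466322695258953), 0.9996076965332031)
collar ((-0.058392981138574385, -0.05114312336369409), 0.9606389935314655)
disc change 1.9950707
12.25
```

View pics/scene9.png

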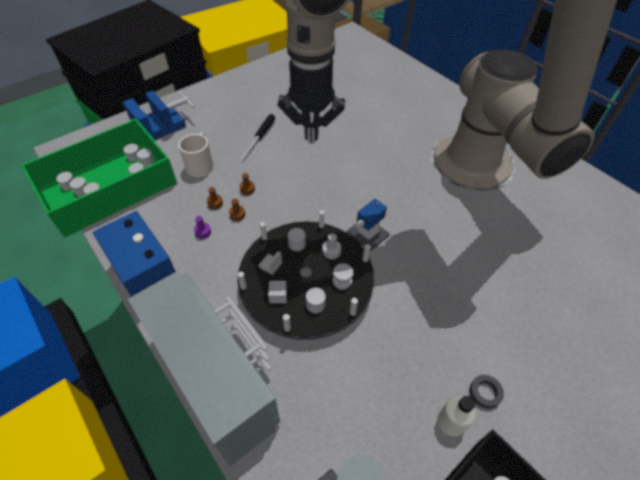

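The shaft at (332,246) faces the nose near (360,222). The bystanders are unmoved, the disc is still, and the gripper at (310,110) is clear of everything.

```bash
python3 -c "from cell import job_done;print(job_done())"
```

```text
the job is handed in; nothing more can be done
None
```

The shaft now stands in front of the sensor's nose, and I handed the job in at about 12 s of the 72 s allowed. I turned the disc about 123° clockwise with two slow pushes on rim pegs, one after the other, using shut fingers. Then I lifted the gripper clear.

- **Shaft position:** it measured about 80 mm from the axis and 1.5° to 2° short of the nose line. That is 2 to 3 mm sideways, against the 8 mm allowed.
- **Disagreement between measurements:** the sensor-line bearing varied from 5.3° to 6.6°, with one rough nose-direction pick at 8.5°. The shaft bearing varied from 7.1° to 8.3°. The worst combination of these is about 4 mm, still inside the limit, so I did not nudge further.
- **Parts and disc:** all six parts stood upright in their places. The disc looked still between the last pictures.
- **Bystanders:** all four shifted less than 0.3 pixel in the scene view.
- **Forces:** the wrist readings between moves stayed under about 3 N.

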